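# Lock the spindle, then try the cutter cover and hold it open

### The arm

A 7-joint arm with a two-finger parallel gripper is mounted at the origin on the work surface. World frame = base frame: x ahead of the robot, y to its left, z up, the work surface at z = 0. Lengths are in mm, angles in degrees, forces in N, time in s.
With the tool pointing down it reaches from about 400 to 900 mm from the base axis. Payload 5.5 kg.
Tool frame: the origin (TCP) lies between the finger pads; the fingertips stand 14 mm ahead of it and the grasp point (between the pads) lies 5 mm behind it; z points along the fingers, x is the direction in which the jaws open and shut, and the axes are right-handed (so a half turn about z gives the same grasp; the last joint's range is limited). The gripper opens to 92 mm and grips with 3 to 60 N. Pads are 19 mm wide; open, the fingers measure 130 mm over their backs; the gripper's body (75 mm by 190 mm) begins 47 mm behind the grasp point.
Start: joints at [-62.154, 28.699, -24.465, 88.831, 12.651, 65.22, -12.049], TCP at [143.586, 633.942, 240.729] pointing down, gripper open.
Joint ranges: [-164.97, 164.97], [-17.58, 116.51], [-87.97, 89.64], [11.32, 138.91], [-80.73, 260.73], [10.89, 115.49], [-147.41, 147.41]. Speed limits (degrees/s): [147.25, 147.25, 180, 180, 180, 180, 180].

### API

Orientations are given as a 3x3 rotation matrix whose columns are the frame's x, y, z axes.
In Python, from workcell import ctrl, viewer, workorder gives the robot as it stands.
- The arm moves only by the tool send_rows, never from a script. Its argument "deltas" is a list of rows, each a list of 7 numbers: the turn, a rotation vector about the tool's x, y, z in rad, then the shift along the tool's x, y, z in cm, then the closure, from 0 (fully open) to 1 (shut). A call has 1 to 8 rows; each row is the pose to reach, as a shift and turn from the pose measured when the call began, along the tool's axes at that moment; what a row does not reach only later rows make up. A row lasts 1/8 s, in which the tool goes at most 62.5 mm and 10.7 degrees, less where a joint would pass 70% of its speed; a pose out of reach is approached as far as the arm can. A call with a gripper value outside its range is refused whole. The fingers move at their own pace and stop on an object; "squeeze" is the grip in N (left out, the last holds). Time passes only in rows, so rows that repeat a pose let the fingers close. It gives the time, the measured TCP pose, the force and the opening at its end, in the units of the state.
- ctrl.read_state(): the state, without advancing time (a new reading comes with each control period).
- viewer.camera(name): name is "scene" or "top"; returns (picture, depth): 420x560x3 uint8, red, green, blue; 420x560 float32, mm along the optical axis (not along the pixel's ray), 0 where there is no reading.
- viewer.camera_params(name): a dict with "fx", "fy", "cx", "cy" (pixels), "dist_coeffs" ([k1, k2, p1, p2, k3] as OpenCV has them; the pictures are not rectified), "world_from_camera" (4x4, takes a point from camera to world coordinates). Camera axes: x right, y up, looking along -z (the intrinsics and any distortion apply to the point x, -y, -z); pixel columns grow to the right and rows downward; lengths in mm; the calibration is good to about 2 mm. A picture is of the moment at which its call begins. camera_params takes no time and is no camera call.
- workorder.finish_job(): hands the job in, once; it reports no verdict.
The state is a dict: "clock": time; "qpos": joint angles; "qd": joint speeds; "joint_torque": joint torques, N m; "tool_pos": TCP position; "tcp_rot": TCP orientation; "contact_force": force on the tool from outside, world axes, zero at the start; "moment": the same for the moment, N m; "width": finger opening in mm.
Only numpy, scipy, OpenCV 4.12 (cv2) and the standard library are available. Lean on these libraries where they do the work, as an engineer would, in place of code of your own. Each camera call takes 0.05 s, during which the arm holds its last target. There are 200 camera calls.

### The job

Get the green bench moulder ready for a cutter change: take the red-headed lock pin from its wooden rest and slide it fully home into the brass-ringed bore on the machine's front deck, and let it go. Then, before you touch the orange catch, give the grey cover a gentle tug by its steel bar handle to learn whether it is caught; if it is, slide the catch clear. Lift the cover well past half way to upright and finish while holding it there steadily with the gripper, the pin still home and the other things on the bench left where they are.

Things in the scene. Friction and masses are not known exactly. Their poses are not given: they have to be found in the camera images.
- case: Green cutter-head housing of a bench moulder, fixed to the table. 280 mm deep (x -140 to +140), 240 mm wide (y), 110 mm high; behind it (x +140 to +237, 100 mm high) lies its motor. Origin: centre of its underside, on the table; x axis points to the back (hinge side), y to its left seen from the front, z up. Turned up to 0.25 rad about z. The front deck (x -140 to -60) is flat, 110 mm above the table; the cover closes the rest.
- bore (a point): Centre of the mouth of the lock bore in the front deck (case frame x -100, y +80, z 110 mm), ringed by brass marks. Vertical, 16 mm in diameter, 46 mm deep, mouth chamfered 2 mm. z up.
- pin: Loose lock pin, 0.1 kg: steel shaft 14 mm in diameter, 42 mm long, tapering to 8 mm over the last 6 mm at the foot, under a red round head 24 mm in diameter, 42 mm high (84 mm in all). Origin: centre of the foot of the shaft; z along the pin, up to the head. At first it stands upright in the middle hole of the rest, the head's shoulder on the rest's top. Home: the shoulder lies on the deck, the foot 42 mm below the bore's mouth.
- rest: Fixed wooden block, 80 (x) x 100 (y) x 50 mm high, holding the pin in its middle hole (16 mm wide, 46 mm deep). Origin: centre of its underside. It stands to the robot's left or right of the case.
- cover (a joint): Opening angle of the grey steel cover, rad: 0 shut, 1.3 at its stop. The hinge runs along the case's y axis at the back, the front edge rises as it opens. 194 x 236 x 8 mm, about 0.5 kg; it falls shut from every angle if let go. If the catch has hold of it, it rises only about 0.045 rad (7 mm at the handle) and then stops hard.
- cover_handle (a point): Middle of the cover's handle: a round steel bar 12 mm in diameter and 110 mm long, along the case's y axis, on two legs at its ends, 45 mm clear above the cover's top to the bar's axis. The bar is 155 mm in front of the hinge axis and 53 mm above it when shut. Site fixed to the cover (case frame x -20, y 0, z 165 mm when shut).
- cover_hinge (a point): Point on the cover's hinge axis at the middle of its length (case frame x +135, y 0, z 112 mm); y is the hinge axis; fixed to the case.
- catch (a joint): Travel of the orange sliding catch, m: 0 to 0.04. It slides along the front deck towards the case's -y and stays where it is left (rubs with about 2.5 N). It starts somewhere between 0 and 0.008; from its look nobody can tell whether it has hold of the cover, as its tongue and the cover's hook meet inside. Beyond 0.025 it is always clear.
- catch_top (a point): Centre of the top of the catch's orange grip: 20 mm (case x) x 14 mm (case y), 32 mm high, standing on the deck at case frame x -95 mm, y = minus the catch's travel. The point is 142 mm above the table and moves with the catch.
- tray: Bystander: small plywood tray of dowels, 100 x 100 x 35 mm, on the other side of the case from the rest. Origin: centre of its underside. Leave it.
- glue: Bystander: white glue bottle, 60 mm wide, 150 mm high, standing. Origin: centre of its underside. Leave it.
- brush: Bystander: brush lying on the table. Leave it.
- dial: Bystander: round clock dial lying flat, 90 mm across, 9 mm thick. Leave it.
- offcut: Bystander: wooden offcut 100 x 60 x 30 mm. Leave it.
- jar: Bystander: amber jar with a brass lid, 60 mm wide, 80 mm high. Leave it.
Things that resemble listed ones, but are neither listed nor needed, are in the scene too. Leave any black, blue or pink look-alike of the pin alone.

How it is judged:
By the outcome, as a careful person would: the job done as asked, in the order asked, and still so for the second after the job is handed in, while the arm keeps its last pose, push and grip.
It also fails if it takes over 72 s, if anything falls off the work surface, if the arm or the gripper's body presses on something with over 40 N, if the wrist force passes 120 N, or if a joint passes its speed limit or range.

## Working session

There is one attempt and no reset: what is moved stays moved. The work goes in short steps, Python scripts to look and compute and a tool call to move; the robot and the scene stay as the last step left them, time stands still between calls to the robot, and variables do not carry over. Pictures are saved under pics/ and viewed, about 8 in all and at most 12, crops included, and the job is handed in when it is done.

Besides the shell and the picture viewer there is one more tool, called after "Emit:" as a command line: name --pt "numbers of a row" for each row, then --argument value for the rest. send_rows: Moves the arm, as the interface text tells. Its arguments: {"type":"object","properties":{"deltas":{"type":"array"},"squeeze":{"type":"number"}},"required":["deltas"]}

```bash
ls; mkdir -p pics; cat > h.py <<'E'
import numpy as np, cv2
from workcell import ctrl, viewer, workorder
def shot(n,f):
    p,d=viewer.camera(n); cv2.imwrite(f'pics/{f}.png',p[:,:,::-1]); np.save(f'pics/{f}_d.npy',d); return p,d
def w(n,u,v,z=None,d=None):
    c=viewer.camera_params(n); K=np.array([[c['fx'],0,c['cx']],[0,c['fy'],c['cy']],[0,0,1]])
    x,y=cv2.undistortPoints(np.array([[[u,v]]],float),K,np.array(c['dist_coeffs'],float))[0,0]
    T=np.array(c['world_from_camera']); r=T[:3,:3]@np.array([x,-y,-1]); o=T[:3,3]
    s=d if z is None else (z-o[2])/r[2]
    return o+s*r
E
python3 - <<'E'
from h import *
a,_=shot('scene','s0'); b,_=shot('top','t0')
cv2.imwrite('pics/t0b.png',cv2.resize(b[:,:,::-1],(800,600),interpolation=3))
cv2.imwrite('pics/s0b.png',cv2.resize(a[:,:,::-1],(800,600),interpolation=3))
s=ctrl.read_state(); print(s['tcp_rot'],s['clock'],s['width'])
for n in('scene','top'): print(viewer.camera_params(n))
E
```

```text
pics
[[ 2.20943688e-01  9.75286469e-01 -4.37064604e-04]
 [ 9.75284956e-01 -2.20944115e-01 -1.71822088e-03]
 [-1.77232443e-03 -4.66324752e-05 -9.99998428e-01]] 0.1 91.74878831934454
{'fx': 491.2288864171587, 'fy': 491.2288864171587, 'cx': 277.3190166088722, 'cy': 209.93086679279367, 'dist_coeffs': array([0.0623129, 0.       , 0.       , 0.       , 0.       ]), 'world_from_camera': array([[ 4.43608983e-02, -5.78513321e-01,  8.14465744e-01,
         1.47351002e+03],
       [ 9.98867342e-01,  3.97284869e-02, -2.61855011e-02,
         1.64085794e+01],
       [-1.72088304e-02,  8.14704845e-01,  5.79620454e-01,
         8.09232259e+02],
       [ 0.00000000e+00,  0.00000000e+00,  0.00000000e+00,
         1.00000000e+00]])}
{'fx': 455.13901788986493, 'fy': 455.13901788986493, 'cx': 283.19329114577806, 'cy': 205.19508168224849, 'dist_coeffs': array([-0.11255297,  0.        ,  0.        ,  0.        ,  0.        ]), 'world_from_camera': array([[-2.15447722e-02,  9.82490813e-01, -1.85061140e-01,
         3.19084151e+02],
       [-9.99750048e-01, -2.00663968e-02,  9.85802086e-03,
         4.20547279e+01],
       [ 5.97190466e-03,  1.85227272e-01,  9.82677564e-01,
         1.20396574e+03],
       [ 0.00000000e+00,  0.00000000e+00,  0.00000000e+00,
         1.00000000e+00]])}
```

View pics/t0b.png

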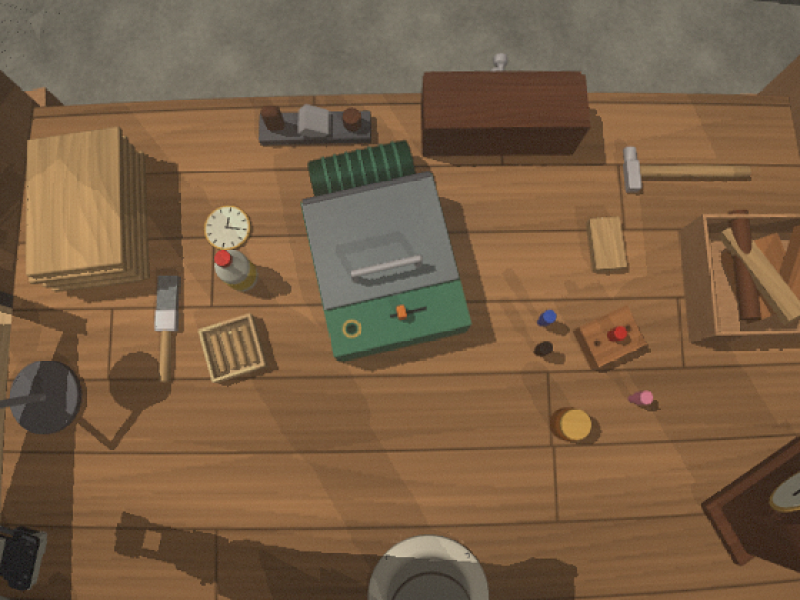

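View pics/s0b.png

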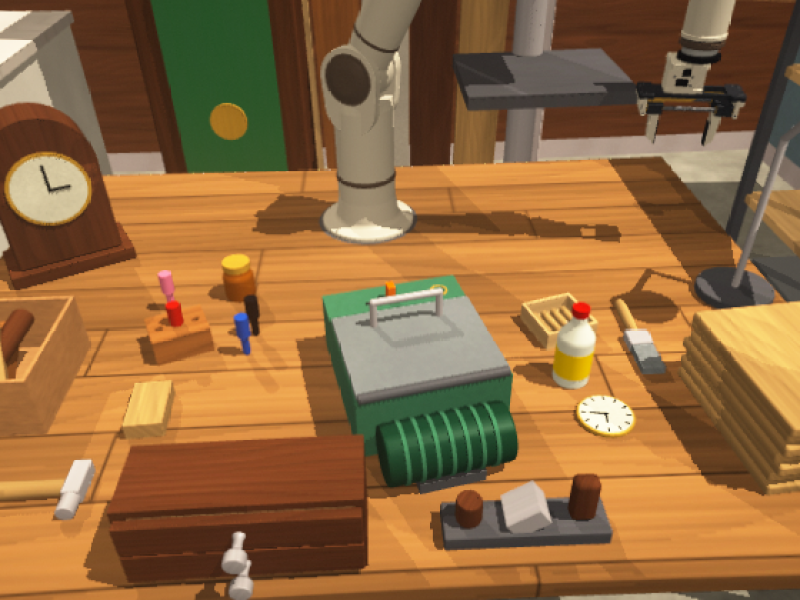

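Top picture (800 px scale): the red pin is at (620,333) in the wooden rest. Look-alikes are blue (548,317), black (544,348), pink (644,398) and the glue's red cap (223,258). By the description I choose (620,333). The bore is at (352,328), the catch at (402,312), the handle bar from (352,274) to (420,260), and the case's front-deck corners at (335,357) and (470,325). Next is a close crop.

```bash
python3 - <<'E'
from h import *
a=cv2.imread('pics/t0.png')
c1=cv2.resize(a[190:260,220:340],None,fx=6,fy=6,interpolation=3)[:300]
c1=cv2.resize(a[165:255,215:335],(800,600),interpolation=3)[:, :]
A=cv2.resize(a[175:255,215:335],(600,400),interpolation=3)  # x5
B=cv2.resize(a[210:265,370:470],(600,330),interpolation=3)[:190] 
B=cv2.resize(a[212:252,370:490],(600,200),interpolation=3)
B=cv2.resize(a[215:265,395:465],(280,200),interpolation=3)
s=cv2.imread('pics/s0.png'); C=cv2.resize(s[195:255,95:185],(300,200),interpolation=3)
m=np.zeros((600,600,3),np.uint8); m[:400]=A; m[400:,:280]=B; m[400:,300:]=C
cv2.imwrite('pics/c1.png',m)
E
```

```text
(no output)
```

View pics/c1.png

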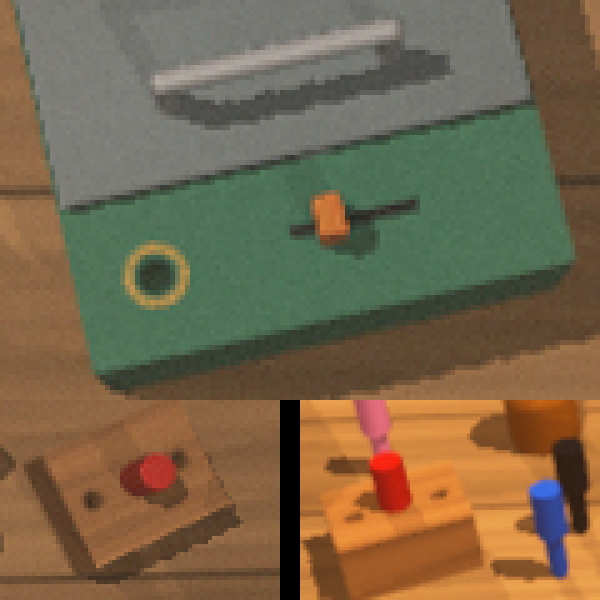

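```bash
python3 - <<'E'
from h import *
P=lambda U,V,s,x,y,z:w('top',(U+.5)/s-.5+x,(V+.5)/s-.5+y,z)
A=lambda U,V,z:P(U,V,5,215,175,z)
f=np.round
b=A(157,275,110);print('bore',f(b))
l,r=A(97,373,110),A(572,262,110);print('front corners',f(l),f(r),np.linalg.norm(l-r))
h1,h2=A(155,84,165),A(398,29,165);hm=(h1+h2)/2;print('handle',f(h1),f(h2),f(hm),np.linalg.norm(h1-h2))
e=A(65,210,120),A(530,102,120);print('cover front',f(e))
for d in((r-l),(h2-h1),(e[1]-e[0])): print('yaw deg',np.degrees(np.arctan2(-d[0],-d[1]))*-1)
print('catch',f(A(329,203,142)))
B=lambda U,V,z:P(U,V,4,395,215,z)
print('pin top',f(B(158,72,92)),'holes',f(B(92,100,50)),f(B(180,58,50)))
d=np.load('pics/t0_d.npy')
# depth-checked handle & pin & bore ring heights
for n,u,v in(('pin',434,233),('handle',270,186),('deck',260,232),('catch',280,215)):print(n,f(w('top',u,v,d=d[v,u])))
# scene view of pin top
s=np.load('pics/s0_d.npy');U,V=389,460-400
u,v=95+U/ (10/3)-300/(10/3),195+V/(10/3);print('pin scene',f(w('scene',u,v,92)))
# fit case: bore(-100,80), corners(-140,+-120), handle(-20,0), catch
L=np.array([[-100,80],[-140,120],[-140,-120],[-20,0],[-20,55],[-20,-55]]);W=np.array([b,l,r,hm,h1,h2])[:,:2]
Lc=L-L.mean(0);Wc=W-W.mean(0);t=np.arctan2((Lc[:,0]*Wc[:,1]-Lc[:,1]*Wc[:,0]).sum(),(Lc*Wc).sum())
R=np.array([[np.cos(t),-np.sin(t)],[np.sin(t),np.cos(t)]]);o=W.mean(0)-R@L.mean(0)
print('yaw',t,np.degrees(t),'o',o);print('res',f(W-(L@R.T+o),1))
for n,p in(('bore',(-100,80)),('catch0',(-95,0)),('handle',(-20,0)),('hinge',(135,0))):print(n,f(R@p+o,1))
E
```

```text
bore [467. 122. 110.]
front corners [420. 152. 110.] [469. -79. 110.] 235.9258655355803
handle [549. 119. 165.] [573.   5. 165.] [561.  62. 165.] 116.77651530488002
cover front [[498. 166. 120.]
 [547. -61. 120.]]
yaw deg 12.025578307437298
yaw deg 11.918112415378236
yaw deg 12.132308822279704
catch [495.  39. 142.]
pin top [ 451. -344.   92.] holes [ 439. -314.   50.] [ 465. -374.   50.]
pin [ 450. -344.   92.]
handle [559.  61. 173.]
deck [461.  89. 108.]
catch [495.  39. 145.]
pin scene [ 452. -341.   92.]
yaw 0.2107646109571202 12.075922678559735 o [581.1215403   65.66239612]
res [[ 0.2 -0.5]
 [ 0.7 -2. ]
 [-0.4  2. ]
 [-0.2  0.2]
 [-0.7  3.5]
 [ 0.4 -3.2]]
bore [466.6 123. ]
catch0 [488.2  45.8]
handle [561.6  61.5]
hinge [713.1  93.9]
```

```bash
cat >> h.py <<'E'
from scipy.spatial.transform import Rotation as Ro
def to(p,ang):
    "delta (rad, cm) in tool axes to TCP p with tool down, jaw axis at ang deg"
    s=ctrl.read_state(); R=np.array(s['tcp_rot']); a=np.radians(ang)
    T=np.array([[np.cos(a),np.sin(a),0],[np.sin(a),-np.cos(a),0],[0,0,-1.]])
    print('turn',np.round(Ro.from_matrix(R.T@T).as_rotvec(),3),'shift',np.round(R.T@(np.array(p)-s['tool_pos'])/10,2),
      '| t',round(s['clock'],2),'tcp',np.round(s['tool_pos'],1),'F',np.round(s['contact_force'],1),'w',round(s['width'],1),'q',np.round(s['qpos'],0))
E
python3 -c "
from h import *
to((500,150,260),102.1)
print(w('top',383.6,222,80),w('top',381,243.6,80))"
```

```text
turn [-0.     0.002 -0.434] shift [-39.27  45.44  -1.96] | t 0.1 tcp [143.5 633.3 239.8] F [ 0.3  0.2 -0.5] w 91.7 q [-62.  29. -24.  89.  13.  65. -12.]
[ 482.63195047 -220.59136397   80.        ] [ 428.41710901 -210.78955153   80.        ]
```

Emit:
send_rows --pt "0 0 -0.05 -3 3.5 -1 0.2" --pt "0 0 -0.1 -7 8 -2 0.4" --pt "0 0 -0.15 -11 12.5 -2 0.4" --pt "0 0 -0.2 -15 17 -2 0.4" --pt "0 0 -0.25 -19 21.5 -2 0.4" --pt "0 0 -0.3 -23 26 -2 0.4" --pt "0 0 -0.35 -27 31 -2 0.4" --pt "0 0 -0.4 -31 36 -2 0.4" --squeeze 20

```text
clock: 1.1
tool_pos: [425.1, 252.0, 260.3]
tcp_rot: [[-0.178, 0.984, -0.0], [0.984, 0.178, -0.002], [-0.002, -0.001, -1.0]]
contact_force: [0.2, 0.5, -0.6]
width: 55.5
```

```bash
python3 -c "
from h import *
to((500,150,260),102.1);to((451,-344,200),102.1)"
```

```text
turn [-0.001  0.002 -0.032] shift [-11.38   5.55   0.04] | t 1.1 tcp [425.1 252.  260.3] F [ 0.2  0.5 -0.6] w 55.5 q [-18.  11. -18. 110.   4.  60.  63.]
turn [-0.001  0.002 -0.032] shift [-59.1   -8.06   6.13] | t 1.1 tcp [425.1 252.  260.3] F [ 0.2  0.5 -0.6] w 55.5 q [-18.  11. -18. 110.   4.  60.  63.]
```

Emit:
send_rows --pt "0 0 -0.03 -6 2.8 0 0.4" --pt "0 0 -0.03 -12 5.5 0 0.4" --pt "0 0 -0.03 -18 6 0 0.4" --pt "0 0 -0.03 -24 5 0 0.4" --pt "0 0 -0.03 -30 3.5 0 0.4" --pt "0 0 -0.03 -36 2 0 0.4" --pt "0 0 -0.03 -42 0 0 0.4" --pt "0 0 -0.03 -48 -3 0 0.4"

```text
clock: 2.1
tool_pos: [482.9, -219.5, 260.8]
tcp_rot: [[-0.208, 0.978, -0.0], [0.978, 0.208, -0.002], [-0.002, -0.0, -1.0]]
contact_force: [1.2, -0.2, 0.0]
width: 55.0
```

```bash
python3 -c "
from h import *
to((451,-344,140),102.1)"
```

```text
turn [-0.     0.002 -0.002] shift [-11.49  -5.7   12.11] | t 2.1 tcp [ 482.9 -219.5  260.8] F [ 1.2 -0.2  0. ] w 55.0 q [ 20.  13.   1. 106.  -0.  61. 124.]
```

Emit:
send_rows --pt "0 0 0.07 -3.5 -1.5 1 0.4" --pt "0 0 0.17 -7.5 -3.5 4 0.4" --pt "0 0 0.27 -11 -5.5 8 0.4" --pt "0 0 0.35 -11.5 -5.7 11 0.4" --pt "0 0 0.35 -11.5 -5.7 12 0.4" --pt "0 0 0.35 -11.5 -5.7 12 0.4"

```text
clock: 2.85
tool_pos: [451.2, -342.9, 140.7]
tcp_rot: [[0.137, 0.991, -0.001], [0.991, -0.137, -0.0], [-0.001, -0.001, -1.0]]
contact_force: [0.3, 0.2, 0.0]
width: 55.1
```

```bash
python3 - <<'E'
from h import *
to((451,-344,72),82)
a,_=shot('scene','s1');b,_=shot('top','t1')
m=np.hstack([cv2.resize(a[175:275,85:185],(400,400),interpolation=3),cv2.resize(b[190:270,395:475],(400,400),interpolation=3)])
cv2.imwrite('pics/c2.png',m)
E
```

```text
turn [-0.001  0.001  0.002] shift [-0.11  0.    6.87] | t 2.85 tcp [ 451.2 -342.9  140.7] F [0.3 0.2 0. ] w 55.1 q [ 28.  25.   8. 107.  -4.  48. 120.]
```

View pics/c2.png

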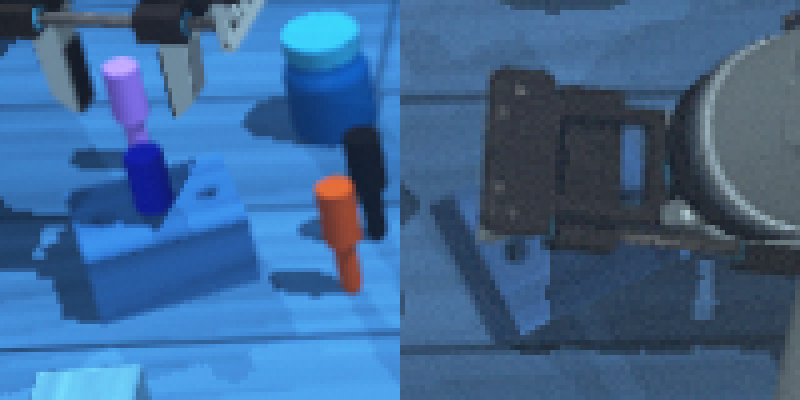

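The crop (its red and blue channels are swapped) shows the open fingers at (80,105) and (180,110), above and either side of the pin head at (148,175). I go down and grip.

Emit:
send_rows --pt "0 0 0 -0.1 0 3 0.4" --pt "0 0 0 -0.1 0 6 0.4" --pt "0 0 0 -0.1 0 6.9 0.4" --pt "0 0 0 -0.1 0 6.9 0.4" --pt "0 0 0 -0.1 0 6.9 0.8" --pt "0 0 0 -0.1 0 6.9 1" --pt "0 0 0 -0.1 0 6.9 1" --pt "0 0 0 -0.1 0 6.9 1" --squeeze 25

```text
clock: 3.95
tool_pos: [452.5, -344.9, 73.6]
tcp_rot: [[0.138, 0.99, 0.002], [0.99, -0.138, -0.003], [-0.002, 0.002, -1.0]]
contact_force: [0.2, -0.4, 2.3]
width: 23.3
```

```bash
python3 -c "
from h import *
to((451,-344,260),82)"
```

```text
turn [0.002 0.002 0.002] shift [  0.03  -0.11 -18.64] | t 3.95 tcp [ 452.5 -344.9   73.6] F [ 0.2 -0.4  2.3] w 23.3 q [ 29.  31.   7. 109.  -5.  41. 121.]
```

Emit:
send_rows --pt "0 0 0 0 0 -1 1" --pt "0 0 0 0 0 -3 1" --pt "0 0 0 0 0 -6 1" --pt "0 0 0 0 0 -10 1" --pt "0 0 0 0 0 -14 1" --pt "0 0 0 0 0 -18 1" --pt "0 0 0 0 0 -20 1" --pt "0 0 0 0 0 -20 1"

```text
clock: 4.95
tool_pos: [452.8, -345.0, 275.9]
tcp_rot: [[0.138, 0.99, 0.006], [0.99, -0.138, -0.005], [-0.004, 0.006, -1.0]]
contact_force: [0.4, 0.5, -2.1]
width: 23.4
```

```bash
python3 -c "
from h import *
to((467,123,220),102.1)"
```

```text
turn [ 0.005  0.005 -0.349] shift [46.57 -5.08  5.37] | t 4.95 tcp [ 452.8 -345.   275.9] F [ 0.4  0.5 -2.1] w 23.4 q [ 27.  16.   9. 100.  -3.  64. 119.]
```

Emit:
send_rows --pt "0 0 0 4 -0.5 0 1" --pt "0 0 -0.05 9 -1 0 1" --pt "0 0 -0.1 15 -1.5 0 1" --pt "0 0 -0.17 21 -2 0 1" --pt "0 0 -0.23 27 -3 0 1" --pt "0 0 -0.29 33 -3.5 0 1" --pt "0 0 -0.35 39 -4 1 1" --pt "0.005 0.005 -0.35 43 -4.7 2 1"

```text
clock: 5.95
tool_pos: [464.4, 90.3, 252.6]
tcp_rot: [[-0.214, 0.977, -0.001], [0.977, 0.214, 0.001], [0.001, -0.001, -1.0]]
contact_force: [-0.5, -1.5, -1.0]
width: 23.4
```

```bash
python3 -c "
from h import *
to((467,123,220),102.1)"
```

```text
turn [-0.001 -0.001  0.004] shift [3.13 0.95 3.26] | t 5.95 tcp [464.4  90.3 252.6] F [-0.5 -1.5 -1. ] w 23.4 q [ -3.   8. -12. 113.   2.  59.  86.]
```

Emit:
send_rows --pt "0 0 0 1.5 0.5 2 1" --pt "0 0 0 3.1 0.9 4 1" --pt "0 0 0 3.1 0.95 6 1" --pt "0 0 0 3.1 0.95 7 1" --pt "0 0 0 3.1 0.95 7 1" --pt "0 0 0 3.1 0.95 7 1"

```text
clock: 6.7
tool_pos: [467.4, 122.5, 183.1]
tcp_rot: [[-0.213, 0.977, -0.0], [0.977, 0.213, 0.001], [0.001, -0.0, -1.0]]
contact_force: [-0.7, -0.9, -0.4]
width: 23.4
```

```bash
python3 - <<'E'
from h import *
to((467,123,180),102.1)
a,_=shot('scene','s2');b,_=shot('top','t2')
a=a[:,:,::-1]
b=b[:,:,::-1]
m=np.hstack([cv2.resize(a[150:250,255:345],(450,500),interpolation=3),cv2.resize(b[185:255,215:265],(350,490),interpolation=3)[:490].copy() if 0 else cv2.resize(b[180:250,220:269],(350,500),interpolation=3)])
cv2.imwrite('pics/c3.png',m)
c=viewer.camera_params
E
```

```text
turn [-0.    -0.001  0.004] shift [ 0.06 -0.03  0.31] | t 6.7 tcp [467.4 122.5 183.1] F [-0.7 -0.9 -0.4] w 23.4 q [ -6.  15. -13. 116.   4.  50.  80.]
```

View pics/c3.png

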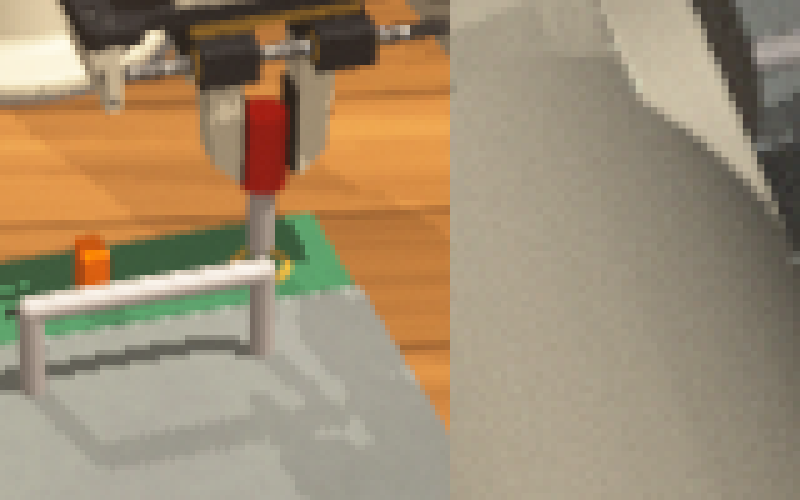

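Scene crop: the shaft is centred at x≈262, level with the brass ring's centre (edges 232 and 291). So it lines up in y, and I go down by feel.

Emit:
send_rows --pt "0 0 0.004 0.06 0 0.4 1" --pt "0 0 0.004 0.06 0 0.8 1" --pt "0 0 0.004 0.06 0 1.1 1" --pt "0 0 0.004 0.06 0 1.4 1" --pt "0 0 0.004 0.06 0 1.4 1"

```text
clock: 7.42
tool_pos: [467.2, 123.2, 169.1]
tcp_rot: [[-0.21, 0.978, -0.0], [0.978, 0.21, 0.001], [0.001, -0.0, -1.0]]
contact_force: [-0.2, -0.3, -1.2]
width: 23.7
```

```bash
python3 -c "
from h import *
to((467,123,134),102.1);print(ctrl.read_state()['moment'])"
```

```text
turn [-0.    -0.001  0.   ] shift [-0.02 -0.02  3.51] | t 7.42 tcp [467.2 123.2 169.1] F [-0.2 -0.3 -1.2] w 23.7 q [ -6.  16. -13. 116.   5.  48.  80.]
[ 0.00147373  0.00414496 -0.01786213]
```

Emit:
send_rows --pt "0 0 0 0 0 0.3 1" --pt "0 0 0 0 0 0.6 1" --pt "0 0 0 0 0 0.9 1" --pt "0 0 0 0 0 1.2 1" --pt "0 0 0 0 0 1.2 1"

```text
clock: 8.05
tool_pos: [467.0, 123.1, 156.8]
tcp_rot: [[-0.21, 0.978, -0.001], [0.978, 0.21, 0.001], [0.001, -0.001, -1.0]]
contact_force: [-0.0, -0.4, -1.5]
width: 23.3
```

Emit:
send_rows --pt "0 0 0 0 0 0.4 1" --pt "0 0 0 0 0 0.8 1" --pt "0 0 0 0 0 1.2 1" --pt "0 0 0 0 0 1.6 1" --pt "0 0 0 0 0 2.0 1" --pt "0 0 0 0 0 2.2 1" --pt "0 0 0 0 0 2.3 1" --pt "0 0 0 0 0 2.3 1"

```text
clock: 9.05
tool_pos: [467.0, 123.2, 133.8]
tcp_rot: [[-0.21, 0.978, -0.001], [0.978, 0.21, 0.001], [0.001, -0.001, -1.0]]
contact_force: [0.9, -0.8, -0.2]
width: 23.5
```

Emit:
send_rows --pt "0 0 0 0 0 0.1 1" --pt "0 0 0 0 0 0.2 1" --pt "0 0 0 0 0 0.2 1"

```text
clock: 9.43
tool_pos: [467.2, 123.2, 133.5]
tcp_rot: [[-0.21, 0.978, -0.0], [0.978, 0.21, 0.0], [0.0, -0.0, -1.0]]
contact_force: [-6.3, -0.9, 15.0]
width: 23.3
```

The shoulder has seated, with 15 N upward at the expected height. I release it and rise.

Emit:
send_rows --pt "0 0 0 0 0 0 0.45" --pt "0 0 0 0 0 0 0.45" --pt "0 0 0 0 0 0 0.45" --pt "0 0 0 0 0 -2 0.45" --pt "0 0 0 0 0 -5 0.45" --pt "0 0 0 0 0 -9 0.45" --pt "0 0 0 0 0 -12 0.45" --pt "0 0 0 0 0 -12 0.45"

```text
clock: 10.42
tool_pos: [468.9, 123.7, 255.7]
tcp_rot: [[-0.209, 0.978, 0.005], [0.978, 0.209, 0.002], [0.0, 0.005, -1.0]]
contact_force: [0.3, 0.3, -0.0]
width: 50.3
```

```bash
python3 -c "
from h import *
to((561,62,240),12.1)"
```

```text
turn [ 0.003 -0.004  1.571] shift [-7.96  7.7   1.61] | t 10.43 tcp [468.9 123.7 255.7] F [ 0.3  0.3 -0. ] w 50.3 q [ -6.   9. -14. 111.   3.  59.  82.]
```

Emit:
send_rows --pt "0 0 0.15 -1 1 0 0.45" --pt "0 0 0.33 -2.5 2.5 0 0.45" --pt "0 0 0.51 -4 4 0 0.45" --pt "0 0 0.69 -6 6 0 0.45" --pt "0 0 0.87 -7.5 7.2 0 0.45" --pt "0 0 1.05 -8 7.7 0 0.45" --pt "0 0 1.23 -8 7.7 0 0.45" --pt "0 0 1.4 -8 7.7 0 0.45"

```text
clock: 11.42
tool_pos: [560.2, 61.3, 254.2]
tcp_rot: [[0.93, 0.367, 0.002], [0.367, -0.93, 0.001], [0.002, -0.0, -1.0]]
contact_force: [1.0, -0.2, -0.2]
width: 51.0
```

```bash
python3 - <<'E'
from h import *
to((561.5,61.5,162),12.1)
a,_=shot('scene','s3');a=a[:,:,::-1]
cv2.imwrite('pics/c4.png',cv2.resize(a[130:270,220:360],(600,600),interpolation=3))
E
```

```text
turn [-0.    -0.002  0.165] shift [0.11 0.03 9.22] | t 11.43 tcp [560.2  61.3 254.2] F [ 1.  -0.2 -0.2] w 51.0 q [ -9.  17.   1. 102.  -0.  61.  13.]
```

View pics/c4.png

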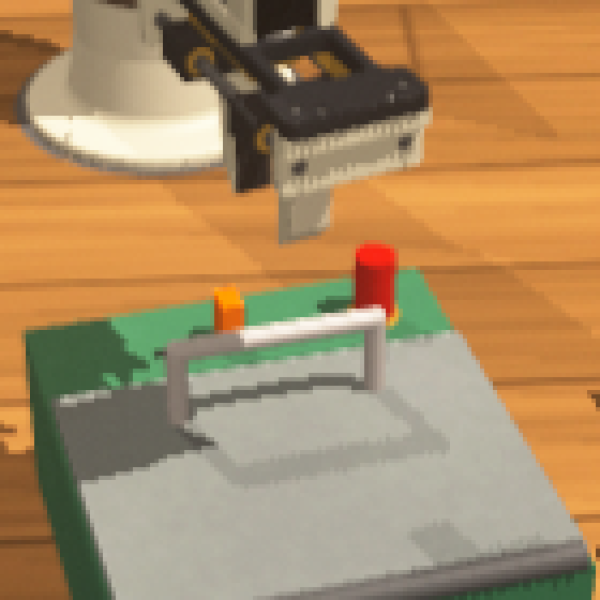

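Picture: the red pin head at (375,280) stands home on the deck, the catch is at (228,310), and the gripper is above the handle's middle. I go down onto the bar.

Emit:
send_rows --pt "0 0 0.1 0.1 0 1 0.45" --pt "0 0 0.16 0.1 0 4 0.45" --pt "0 0 0.165 0.1 0 7 0.45" --pt "0 0 0.165 0.1 0 9 0.45" --pt "0 0 0.165 0.1 0 9.3 0.45" --pt "0 0 0.165 0.1 0 9.3 0.45"

```text
clock: 12.22
tool_pos: [561.3, 61.8, 161.1]
tcp_rot: [[0.979, 0.204, 0.002], [0.204, -0.979, 0.001], [0.002, -0.001, -1.0]]
contact_force: [-0.3, 0.1, 0.4]
width: 50.8
```

```bash
python3 -c "
from h import *
to((561.5,61.5,160),12.1)"
```

```text
turn [-0.001 -0.002 -0.006] shift [0.01 0.03 0.11] | t 12.22 tcp [561.3  61.8 161.1] F [-0.3  0.1  0.4] w 50.8 q [-11.  23.   2. 106.  -1.  50.   4.]
```

Emit:
send_rows --pt "0 0 0 0 0 0 0.75" --pt "0 0 0 0 0 0 0.9" --pt "0 0 0 0 0 0 1" --pt "0 0 0 0 0 0 1" --pt "0 0 0 0 0 0 1" --squeeze 15

```text
clock: 12.85
tool_pos: [561.3, 61.8, 161.3]
tcp_rot: [[0.979, 0.204, 0.002], [0.204, -0.979, 0.001], [0.002, -0.001, -1.0]]
contact_force: [-1.0, 0.5, 1.7]
width: 11.1
```

```bash
python3 -c "
from h import *
to((561.5,61.5,160),12.1)"
```

```text
turn [-0.001 -0.002 -0.006] shift [0.01 0.04 0.13] | t 12.85 tcp [561.3  61.8 161.3] F [-1.   0.5  1.7] w 11.1 q [-11.  23.   2. 106.  -1.  50.   4.]
```

Gripped (11 mm). Now a gentle tug, with small steps and a look after each.

Emit:
send_rows --pt "0 0 0 0 0 -0.1 1" --pt "0 0 0 0 0 -0.2 1" --pt "0 0 0 0 0 -0.3 1" --pt "0 0 0 0 0 -0.4 1" --pt "0 0 0 0 0 -0.5 1" --pt "0 0 0 0 0 -0.5 1"

```text
clock: 13.6
tool_pos: [563.1, 62.2, 166.6]
tcp_rot: [[0.979, 0.204, 0.005], [0.204, -0.979, 0.001], [0.005, -0.0, -1.0]]
contact_force: [7.2, 1.5, -7.6]
width: 11.9
```

Emit:
send_rows --pt "0 0 0 0 0 -0.1 1" --pt "0 0 0 0 0 -0.2 1" --pt "0 0 0 0 0 -0.3 1" --pt "0 0 0 0 0 -0.3 1"

```text
clock: 14.1
tool_pos: [564.3, 62.4, 169.9]
tcp_rot: [[0.979, 0.204, 0.008], [0.204, -0.979, 0.002], [0.008, -0.0, -1.0]]
contact_force: [5.5, 1.5, -5.8]
width: 11.1
```

Emit:
send_rows --pt "0 0 0 0.1 0 -0.1 1" --pt "0 0 0 0.1 0 -0.2 1" --pt "0 0 0 0.1 0 -0.3 1" --pt "0 0 0 0.1 0 -0.3 1"

```text
clock: 14.6
tool_pos: [565.5, 62.8, 173.1]
tcp_rot: [[0.979, 0.204, 0.008], [0.204, -0.979, 0.002], [0.009, -0.0, -1.0]]
contact_force: [5.0, 0.3, -6.8]
width: 11.6
```

Emit:
send_rows --pt "0 0 0 0.1 0 -0.2 1" --pt "0 0 0 0.2 0 -0.4 1" --pt "0 0 0 0.3 0 -0.6 1" --pt "0 0 0 0.3 0 -0.8 1" --pt "0 0 0 0.4 0 -1 1" --pt "0 0 0 0.4 0 -1 1"

```text
clock: 15.35
tool_pos: [570.1, 63.7, 183.5]
tcp_rot: [[0.979, 0.204, 0.01], [0.204, -0.979, 0.002], [0.01, -0.0, -1.0]]
contact_force: [5.5, 1.3, -7.2]
width: 11.1
```

```bash
python3 - <<'E'
from h import *
print(ctrl.read_state()['contact_force'])
a,_=shot('scene','s4');a=a[:,:,::-1]
cv2.imwrite('pics/c5.png',cv2.resize(a[130:270,220:360],(600,600),interpolation=3))
E
```

```text
[ 5.52599962  1.32654965 -7.19662335]
```

View pics/c5.png

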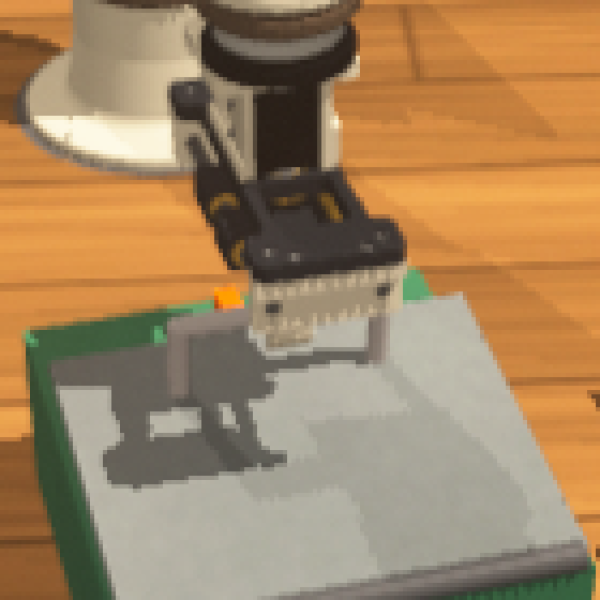

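The tug shows the cover is free: the bar rose 22 mm along the hinge arc at a steady 7 N with no stop. In the picture the cover's right front corner moved from (455,335) to (468,295). The catch can stay untouched. I now lift along the arc.

Emit:
send_rows --pt "0 0 0 0.4 0 -0.7 1" --pt "0 0 0 0.85 0 -1.45 1" --pt "0 0 0 1.3 0 -2.1 1" --pt "0 0 0 1.8 0 -2.8 1" --pt "0 0 0 2.35 0 -3.4 1" --pt "0 0 0 2.9 0 -4.0 1" --pt "0 0 0 3.5 0 -4.6 1" --pt "0 0 0 4.1 0 -5.1 1" --squeeze 20

```text
clock: 16.4
tool_pos: [608.5, 72.0, 235.5]
tcp_rot: [[0.979, 0.205, 0.007], [0.205, -0.979, 0.002], [0.007, -0.001, -1.0]]
contact_force: [-7.9, 0.2, 2.1]
width: 11.0
```

```bash
cat > arc.py <<'E'
from h import *
s=ctrl.read_state();p=s['tool_pos']
cx=(p[0]-713.1)*.978+(p[1]-93.9)*.2095; cz=p[2]+3.7-112
t=np.hypot(cx,cz);a=np.arctan2(cz,-cx)-np.arctan2(53,155)
print('r',t,'vs 163.8  a',a,'F',s['contact_force'],s['width'])
R=np.array(s['tcp_rot'])
for b in np.arange(a+.05,1.2,.05):
    x=-155*np.cos(b)+53*np.sin(b);z=53*np.cos(b)+155*np.sin(b)
    print(round(b,2),np.round(R.T@np.array([713.1+.978*x-p[0],93.9+.2095*x-p[1],z+112-3.7-p[2]])/10,2))
E
python3 arc.py
```

```text
r 166.16682722671354 vs 163.8  a 0.5425517881957278 F [-7.91354463  0.17700338  2.09459444] 11.005910830075457
0.59 [ 0.79  0.05 -0.33]
0.64 [ 1.46  0.04 -0.8 ]
0.69 [ 2.15  0.04 -1.24]
0.74 [ 2.86  0.04 -1.64]
0.79 [ 3.59  0.03 -2.01]
0.84 [ 4.34  0.03 -2.34]
0.89 [ 5.11  0.02 -2.64]
0.94 [ 5.89  0.02 -2.89]
0.99 [ 6.68  0.02 -3.11]
1.04 [ 7.48  0.01 -3.28]
1.09 [ 8.28  0.01 -3.42]
1.14 [ 9.1   0.   -3.51]
1.19 [ 9.91 -0.   -3.57]
```

Emit:
send_rows --pt "0 0 0 0.7 0 -0.35 1" --pt "0 0 0 1.4 0 -0.8 1" --pt "0 0 0 2.1 0 -1.25 1" --pt "0 0 0 2.8 0 -1.65 1" --pt "0 0 0 3.55 0 -2.0 1" --pt "0 0 0 4.3 0 -2.35 1" --pt "0 0 0 5.1 0 -2.65 1" --pt "0 0 0 5.1 0 -2.65 1"

```text
clock: 17.4
tool_pos: [659.3, 82.7, 265.0]
tcp_rot: [[0.979, 0.205, 0.009], [0.205, -0.979, 0.003], [0.01, -0.001, -1.0]]
contact_force: [-5.6, -0.2, 5.6]
width: 11.4
```

```bash
python3 arc.py
```

```text
r 166.06627306496193 vs 163.8  a 0.9041319627012354 F [-5.58730968 -0.20645724  5.58921574] 11.3810335487647
0.95 [ 0.85  0.03 -0.03]
1.0 [ 1.65  0.03 -0.24]
1.05 [ 2.45  0.02 -0.4 ]
1.1 [ 3.26  0.02 -0.52]
1.15 [ 4.07  0.01 -0.61]
```

Emit:
send_rows --pt "0 0 0 0.45 0 0 1" --pt "0 0 0 0.9 0 -0.1 1" --pt "0 0 0 1.35 0 -0.2 1" --pt "0 0 0 1.8 0 -0.3 1" --pt "0 0 0 2.3 0 -0.4 1" --pt "0 0 0 2.8 0 -0.45 1" --pt "0 0 0 2.8 0 -0.45 1" --pt "0 0 0 2.8 0 -0.45 1"

```text
clock: 18.4
tool_pos: [688.0, 88.8, 271.7]
tcp_rot: [[0.979, 0.205, 0.013], [0.205, -0.979, 0.003], [0.013, -0.001, -1.0]]
contact_force: [-2.6, 0.6, 6.1]
width: 11.0
```

```bash
python3 arc.py; python3 - <<'E'
from h import *
a,_=shot('scene','s5');b,_=shot('top','t5')
print(ctrl.read_state()['tool_pos'],ctrl.read_state()['qd'])
a=a[:,:,::-1];b=b[:,:,::-1]
cv2.imwrite('pics/c6.png',np.vstack([np.hstack([a[80:350,60:460],b[90:360,120:520]]),cv2.copyMakeBorder(cv2.resize(b[190:260,215:345],(520,280),interpolation=3),0,0,0,280,0)]))
E
```

```text
r 165.38296387743503 vs 163.8  a 1.085760043393353 F [-2.62159408  0.59024677  6.09963556] 10.984331112814253
1.14 [0.83 0.02 0.06]
1.19 [1.65 0.02 0.  ]
[687.96710842  88.78813499 271.70277286] [ 0.14229624  0.00441826 -0.05606979 -0.06793857 -0.07172693 -0.05094355
  0.01208413]
```

View pics/c6.png

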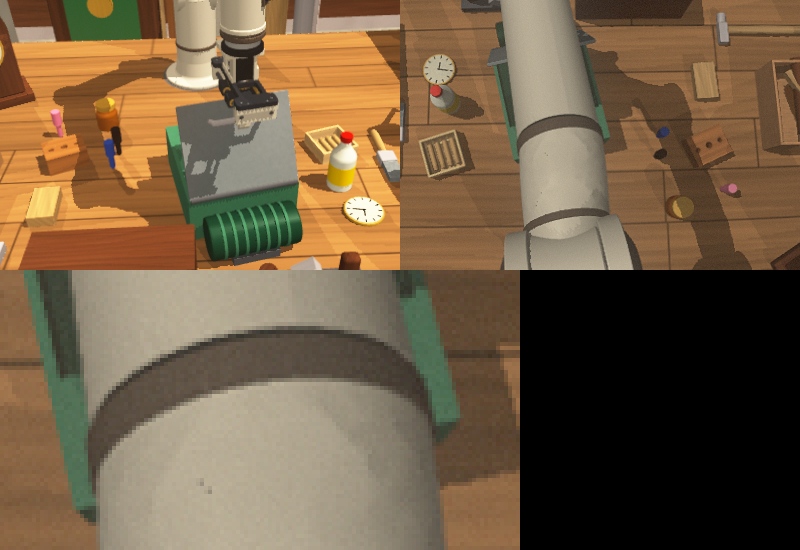

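Picture: the cover stands steeply open at (235,145) with the gripper on its bar. The tray, glue, dial, jar, offcut and look-alikes are in their places. The pin is hidden under the forearm, but it was seen home at t≈11 s and I have not touched it since. I hand in.

```bash
python3 -c "
from h import *
print(workorder.finish_job())"
```

```text
the job is handed in; nothing more can be done
None
```

The job is handed in after about 18 s of robot time. The pin is home, and the gripper is holding the cover open at about 1.09 rad.

- **Pin:** I took the red pin from its rest and slid it into the bore. The shoulder met the deck at the expected height with 15 N upward. I let it go and saw it standing home in the scene picture.
- **Catch:** A gentle tug on the handle raised it 22 mm along the hinge arc at a steady 7 N, well past the 7 mm at which a caught cover stops. So the cover was free, and I left the orange catch untouched.
- **Cover:** I lifted it along the arc to about 1.09 rad (about 62°). The gripper is closed on the bar (11 mm opening, 20 N squeeze). The arm was still, with about 7 N at the wrist.

**Last checks:** In the last pictures, the bystanders I could make out were in place. The brush is mostly outside those crops. Two things were weaker:
- **Pin view:** The forearm and the cover hid the pin in the last pictures. That it is still home rests on the earlier picture and on nothing having gone near it since.
- **Hinge radius:** The bar's measured distance from the hinge was about 2 mm more than given (165–166 mm against 163.8 mm), which is within the calibration's accuracy.

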